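Wind open the frame-corner press by its star handle

TASK

Two alike bench presses stand in the frame restorer's workshop. The one with the L-shaped wooden frame corner on its bed has its ram down: wind that ram right up to the top of its travel, by pushing the spokes of its star handle round one after another (top spoke away from the robot), without touching the ram itself. Leave the other, empty press as it is.

Things in the scene. Friction and masses are not known exactly. Their poses are not given: they have to be found in the camera images.
- star (a joint): Turn (rad) of the star handle on the press with the frame corner: 4 steel spokes 12 mm thick, 90 degrees apart, in an upright plane, each with a 24 mm ball knob centred 110 mm from the axis. Starts at 0 to 0.9; 4.3 = ram at top stop. Grows as the top spoke goes to the press's +x; spokes lean value + k x 90 degrees from straight up towards +x. 16 mm of ram per rad. Stiff (4 N at a knob), stays put.
- star_hub (a point): Centre of that handle, on its axis in the spokes' plane, 180 mm above the table; hub 42 mm across. Its axes are the press's: x away from the robot (within 0.2 rad), y along the handle's axis to the press head, z up. The head (top 215 mm high) starts 40 mm from this point along +y, the ram's axis is at 115 mm (and -27 mm in x). Above it all is open but the ram; the bed plate is 180 x 170 x 30 mm.
- ram: Ram of the same press: upright bar 21 x 24 mm with a 52 mm round pad at its foot. Origin: centre of the pad's underside, 56 mm above the table at handle value 0 (2 mm over the 24 mm high wooden frame corner on the bed, whose two 190 mm legs show at the back), 125 mm fully up. The bar's top is 165 mm above the origin, so it ends 290 mm above the table.
- other_ram: Ram of the other press, empty and to be left alone; same shape and origin, its pad hangs 76 to 104 mm above the table. Its own star handle's hub is 115 mm to the right of it (its -y) and 27 mm further back, as on the first press. Which press stands left and which right varies.

How it is judged:
By the outcome, as a careful person would: the job done as asked, in the order asked, and still so for the second after the job is handed in, with the robot touching nothing.
It also fails if it takes over 51 s, if anything falls off the work surface, if the arm or the gripper's body presses on something with over 40 N, if the wrist force passes 120 N, or if a joint passes its speed limit or range.

ROBOT

A 7-joint arm with a two-finger parallel gripper is mounted at the origin on the work surface. World frame = base frame: x ahead of the robot, y to its left, z up, the work surface at z = 0. Lengths are in m, angles in rad, forces in N, time in s.
With the tool pointing down it reaches from about 0.425 to 0.875 m from the base axis. Payload 4.7 kg.
Tool frame: the origin (TCP) lies at the centre of the arm's flange, where the gripper is bolted on; the fingertips stand 182 mm ahead of it and the grasp point (between the pads) lies 164 mm ahead of it; x points along the fingers, y is the direction in which the jaws open and shut, and the axes are right-handed (so a half turn about x gives the same grasp; the last joint's range is limited). The gripper opens to 87 mm and grips with 3 to 60 N. Pads are 19 mm wide; open, the fingers measure 117 mm over their backs; the gripper's body (75 mm by 190 mm) begins 51 mm behind the grasp point.
Start: joints at [1.216, 0.321, -0.07, 1.45, 0.023, 1.371, -0.057], TCP at [0.234, -0.606, 0.405] pointing down, gripper open.
Joint ranges: [-2.86, 2.86], [-0.3, 2.09], [-1.38, 1.24], [0.06, 2.45], [-1.56, 4.7], [0.09, 2.05], [-2.69, 2.69]. Speed limits (rad/s): [2.57, 2.57, 3.14, 3.14, 3.14, 3.14, 3.14].

INTERFACE

Orientations are given as a unit quaternion [w, x, y, z].
In Python, from bench import * gives the robot as it stands. The module is installed in compiled form; this text tells all that it offers.
- The arm moves only by the shell command python3 -m pendant 'ROWS'. ROWS is text: rows parted by semicolons, each of 5 numbers parted by spaces: the finger opening in m, from 0 to 0.087, then the shift along the tool's x, y, z in m, then the turn about the tool's x in degrees. A call has exactly 10 rows; each row shifts and turns the commanded pose from where the row before left it, along the tool's axes as they then stand; what a row does not reach is not made up. A row lasts 1/10 s, in which the tool goes at most 50 mm and 8.59 degrees, less where a joint would pass 70% of its speed; a pose out of reach is approached as far as the arm can. A call is refused whole if a number of a shift passes 0.05 or a number of a turn 8.59, either way. A call with a gripper value outside its range is refused whole. The fingers move at their own pace and stop on an object; the grip force is fixed at half the most. Time passes only in rows, so rows that do not move let the fingers close, or fill a call up. It gives the time, the measured TCP pose, the force and the opening at its end, in the units of the state.
- sense(): the state, without advancing time (a new reading comes with each control period).
- snapshot(name): name is "scene" or "top"; returns the picture (480x640x3 uint8, blue, green, red); there is no depth.
- camera_params(name): a dict with "fx", "fy", "cx", "cy" (pixels), "k1" (the pictures are not rectified: a ray, as slopes to the right and down, at radius r is drawn at 1 + k1 r^2 times it, then the intrinsics apply), "eye" and "orientation" of the camera in the world. Camera axes: x right, y up, looking along -z (the intrinsics and any distortion apply to the point x, -y, -z); pixel columns grow to the right and rows downward; lengths in m; the calibration is good to about 2 mm. A picture is of the moment at which its call begins. camera_params takes no time and is no camera call.
- sign_off(): hands the job in, once; it reports no verdict.
The state is a dict: "time": time; "q": joint angles; "qvel": joint speeds; "effort": joint torques, N m; "eef_pos": TCP position; "orientation": TCP orientation; "ft_force": force on the tool from outside, world axes, zero at the start; "wrist_torque": the same for the moment, N m; "width": opening from 0.0 (shut) to 1.0 (fully open).
Only numpy, scipy, OpenCV 4.12 (cv2) and the standard library are available. Lean on these libraries where they do the work, as an engineer would, in place of code of your own. Each camera call takes 0.05 s, during which the arm holds its last target.

## Working session

There is one attempt and no reset: what is moved stays moved. The work goes in short steps, Python scripts to look and compute and a shell command to move; the robot and the scene stay as the last step left them, time stands still between calls to the robot, and variables do not carry over. Pictures are saved under pics/ and viewed, and the job is handed in when it is done.

```bash
mkdir -p pics; python3 - <<'E'
from bench import *
import cv2,numpy as np
s=sense()
for k,v in s.items(): print(k,np.round(v,4).tolist())
for n in("scene","top"):
    cv2.imwrite(f"pics/{n}0.png",snapshot(n)); print(n,camera_params(n))
E
```

```text
time 0.0
q [1.2161, 0.3218, -0.0701, 1.4517, 0.0226, 1.3708, -0.0569]
qvel [0.0022, 0.001, -0.0017, -0.0006, -0.0015, 0.0008, 0.001]
effort [0.0005, -49.1292, -0.4037, -31.2525, -0.064, 0.0439, 0.0002]
eef_pos [0.2342, -0.6061, 0.4037]
orientation [-0.129, -0.6949, -0.1303, 0.6953]
ft_force [-1.1811, 0.6614, -0.3859]
wrist_torque [-0.0277, -0.0095, -0.0028]
width 0.9974
scene {'fx': 481.10277299923433, 'fy': 481.10277299923433, 'cx': 325.39728932753627, 'cy': 235.82868297218442, 'k1': -0.020509358557626322, 'eye': array([0.84983702, 0.04050639, 0.98205576]), 'orientation': array([0.68752976, 0.11146228, 0.11095986, 0.70891953])}
top {'fx': 602.6815488443287, 'fy': 602.6815488443287, 'cx': 323.1087119240386, 'cy': 239.61350357365734, 'k1': 0.055529934055659744, 'eye': array([0.43277179, 0.02967501, 1.05072417]), 'orientation': array([ 0.71453846,  0.03891003, -0.05566442, -0.6962918 ])}
```

View pics/scene0.png

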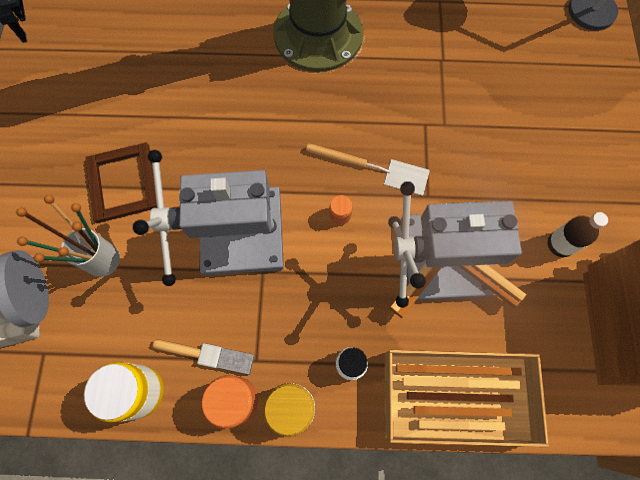

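View pics/top0.png

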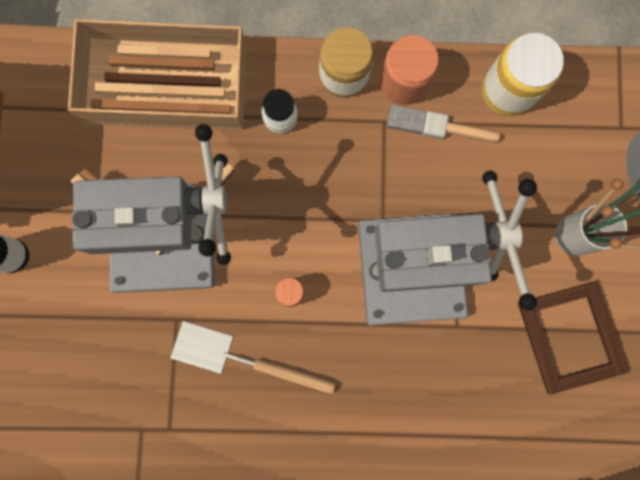

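The frame corner shows under the press at right in "scene" and left in "top" (y>0). That is the target. In "scene" its knobs are at about (407,188), (418,281) and (402,301). In "top" they are at about (204,132), (221,160), (207,247) and (223,257), with the hub at about (213,198).

```bash
cat > h.py <<'E'
from bench import *
import cv2,numpy as np
from scipy.spatial.transform import Rotation as R
def rot(q): return R.from_quat([q[1],q[2],q[3],q[0]]).as_matrix()
def ray(n,uv):
    c=camera_params(n); K=np.array([[c['fx'],0,c['cx']],[0,c['fy'],c['cy']],[0,0,1]])
    p=cv2.undistortPoints(np.array([[uv]],float),K,np.array([c['k1'],0,0,0.]))[0,0]
    d=rot(c['orientation'])@np.array([p[0],-p[1],-1]); return c['eye'],d/np.linalg.norm(d)
def proj(n,P):
    c=camera_params(n); v=rot(c['orientation']).T@(np.array(P)-c['eye']); a,b=v[0]/-v[2],-v[1]/-v[2]
    f=1+c['k1']*(a*a+b*b); return np.array([c['fx']*a*f+c['cx'],c['fy']*b*f+c['cy']])
def tri(a,b):
    e1,d1=ray("scene",a); e2,d2=ray("top",b)
    A=np.c_[d1,-d2]; t=np.linalg.lstsq(A,e2-e1,rcond=None)[0]
    p=e1+t[0]*d1;q=e2+t[1]*d2
    return (p+q)/2,np.linalg.norm(p-q)
def plane(n,uv,z):
    e,d=ray(n,uv); return e+d*(z-e[2])/d[2]
def blobs(im,th=45,box=None):
    m=(im.max(2)<th).astype(np.uint8); o=[]
    cs,_=cv2.findContours(m,cv2.RETR_EXTERNAL,cv2.CHAIN_APPROX_NONE)
    for c in cs:
        if 30<cv2.contourArea(c)<500:
            (x,y),r=cv2.minEnclosingCircle(c); 
            if box is None or (box[0]<x<box[2] and box[1]<y<box[3]): o.append((round(x,1),round(y,1),round(r,1)))
    return o
E
python3 - <<'E'
from h import *
S=cv2.imread("pics/scene0.png");T=cv2.imread("pics/top0.png")
print(blobs(S,45,(380,160,440,320)));print(blobs(T,45,(180,110,250,280)))
for s in[(407,188),(418,281),(402,301)]:
  for t in[(204,132),(221,160),(207,247),(223,257)]:
    p,e=tri(s,t); 
    if e<.02: print(s,t,p.round(4),round(e,4))
print(tri((405,247),(213,198)))
# ram top & other ram top
print(tri((477,221),(124,216)),tri((219,188),(441,254)))
cv2.imwrite("pics/c.png",np.hstack([cv2.resize(S[150:330,370:550],(400,400)),cv2.resize(T[100:300,60:260],(400,400))]))
E
```

```text
[(401.4, 301.0, 6.1), (417.0, 280.5, 7.5)]
[(223.4, 257.7, 5.9), (206.0, 247.5, 8.8), (220.5, 160.0, 5.6), (203.3, 132.3, 7.6)]
(407, 188) (204, 132) [0.6174 0.1355 0.4621] 0.0058
(407, 188) (221, 160) [0.6004 0.1329 0.4228] 0.0129
(407, 188) (207, 247) [0.526  0.167  0.2565] 0.0039
(418, 281) (204, 132) [0.6819 0.1791 0.2579] 0.0058
(402, 301) (221, 160) [0.6848 0.1785 0.1044] 0.006
(402, 301) (207, 247) [ 0.5978  0.2623 -0.3556] 0.0137
(array([0.60596069, 0.17351306, 0.18666939]), np.float64(0.003463904551861964))
(array([0.56923344, 0.28726101, 0.2271178 ]), np.float64(0.005583519365036386)) (array([ 0.52711   , -0.1468928 ,  0.23675238]), np.float64(0.004991518686035894))
```

View pics/c.png

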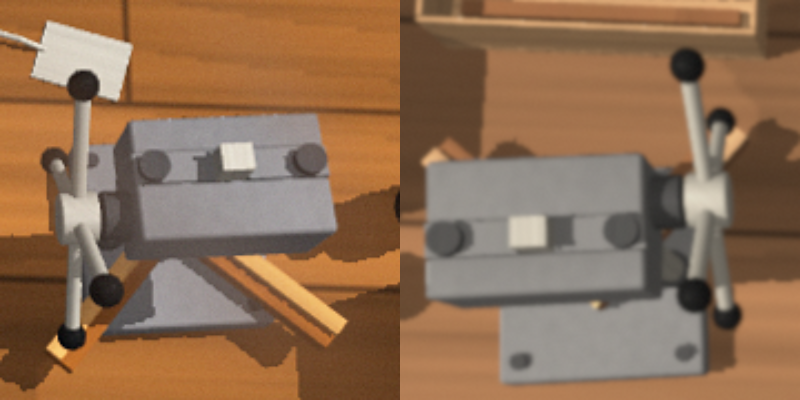

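```bash
python3 - <<'E'
from h import *
S=cv2.imread("pics/scene0.png");T=cv2.imread("pics/top0.png")
D,e=tri((393.5,222),(223.4,257.7)); 
A,ea=tri((407,188),(206,247.5)); B,eb=tri((417.5,280.5),(203.3,132.3)); C,ec=tri((401.5,301),(220.5,160))
print(A,B,C,D,ea,eb,ec,e)
h=(A+B+C+D)/4; print("hub",h, "diam/2",np.linalg.norm(A-C)/2,np.linalg.norm(B-D)/2)
x=(B-A+C-D)[:2]; yaw=np.arctan2(x[1],x[0]); print("yaw",yaw)
ux=np.array([np.cos(yaw),np.sin(yaw)])
for k,P in zip("ABCD",(A,B,C,D)):
    d=P-h; print(k,np.degrees(np.arctan2(d[:2]@ux,d[2])))
print("toolaxes\n",rot(sense()['orientation']).round(3))
for a,b in(((49,199),(595,187)),((22,212),(610,173)),((77,207),(595,187)),((77,207),(610,173)),((49,199),(610,173))):
    print(tri(a,b))
print(blobs(S,45,(120,130,190,300)),blobs(T,45,(470,160,550,320)))
E
```

```text
[0.52541315 0.1678179  0.25524428] [0.68123361 0.17914592 0.25837858] [0.68479342 0.17842873 0.10421234] [0.52827276 0.16722219 0.09761336] 0.0026653392184808975 0.004115079124255316 0.0042637101076344825 0.003422665495737741
hub [0.60492824 0.17315369 0.17886214] diam/2 0.10991508798956764 0.11111328984394762
yaw 0.0720224956017797
A -46.21521522507918
B 43.90687610262444
C 133.0051330323358
D -136.58123118400175
toolaxes
 [[-0.001  0.361 -0.933]
 [ 0.002 -0.933 -0.361]
 [-1.    -0.002  0.   ]]
(array([ 0.60382766, -0.32616271,  0.3592881 ]), np.float64(0.04323186216212481))
(array([ 0.62397973, -0.35007715,  0.36184877]), np.float64(0.05652191221725595))
(array([ 0.60463413, -0.32052764,  0.33117802]), np.float64(0.007837729837284415))
(array([ 0.61381167, -0.31599075,  0.35741753]), np.float64(0.010036411987743549))
(array([ 0.61255404, -0.32407705,  0.37944236]), np.float64(0.024666610435761162))
[(168.5, 279.0, 6.6), (140.4, 226.9, 7.6), (123.5, 214.0, 29.3), (154.3, 156.2, 6.7)] [(527.5, 302.0, 8.1), (527.5, 187.0, 8.2), (489.5, 177.5, 6.0)]
```

The target hub is at (0.605, 0.173, 0.180). The knob radius comes out at 110 mm as given, the press yaw is 0.072 rad, and the handle value is about 0.77. I'll raise the tool, align it to the press and close the fingers.

```bash
python3 -m pendant '0 -0.05 0 0 8.5; 0 -0.05 0 0 8.5; 0 -0.03 0 0 0; 0 0 0 -0.05 0; 0 0 0 -0.05 0; 0 0 0 -0.05 0; 0 0 0 -0.05 0; 0 0 0 -0.05 0; 0 0 0 0 0; 0 0 0 0 0'
cat > st.py <<'E'
from h import *
s=sense();hub=np.array([.605,.173,.18]);yaw=.072
M=np.array([[np.cos(yaw),np.sin(yaw),0],[-np.sin(yaw),np.cos(yaw),0],[0,0,1]])
Rm=rot(s['orientation']); tip=s['eef_pos']+.182*Rm[:,0]
print("t",round(s['time'],2),"tip in press frame mm",(1e3*M@(tip-hub)).round(1),"F press",(M@s['ft_force']).round(1),"w",round(s['width'],3))
print("toolaxes in press\n",(M@Rm).round(3),"q",np.round(s['q'],2))
E
python3 st.py
```

```text
time: 1.1
eef_pos: [0.4858, -0.5877, 0.5321]
orientation: [-0.026, -0.706, -0.028, 0.707]
ft_force: [-0.8, 0.5, 0.2]
width: 0.173
t 1.1 tip in press frame mm [-174.  -749.6  170.1] F press [-0.7  0.5  0.2] w 0.173
toolaxes in press
 [[-0.002  0.003 -1.   ]
 [ 0.003 -1.    -0.003]
 [-1.    -0.003  0.002]] q [ 0.89  0.58 -0.1   0.84  0.05  1.73 -0.68]
```

```bash
python3 -m pendant '0 0 -0.05 0 0; 0 0 -0.05 0 0; 0 0 -0.05 0 0; 0 0 -0.05 0 0; 0 0 -0.05 0 0; 0 0 -0.05 0 0; 0 0 -0.05 0 0; 0 0 -0.05 0 0; 0 0 -0.05 0 0; 0 0 -0.05 0 0'; python3 st.py; python3 -m pendant '0 0 -0.05 0 0; 0 0 -0.05 0 0; 0 0 -0.05 0 0; 0 0 -0.05 0 0; 0 0 -0.05 0 0; 0 0 0 0.02 0; 0 0 0 0.02 0; 0 0 0 0 0; 0 0 0 0 0; 0 0 0 0 0'; python3 st.py
```

```text
time: 2.1
eef_pos: [0.4458, -0.0887, 0.5352]
orientation: [0.025, 0.707, 0.024, -0.706]
ft_force: [1.5, 0.5, -0.4]
width: 0.004
t 2.1 tip in press frame mm [-177.4 -250.   173.2] F press [ 1.6  0.4 -0.4] w 0.004
toolaxes in press
 [[ 0.001 -0.003 -1.   ]
 [-0.002 -1.     0.003]
 [-1.     0.002 -0.001]] q [ 0.57 -0.12 -0.39  1.67 -0.04  1.58 -1.31]
time: 3.1
eef_pos: [0.3902, 0.1559, 0.5348]
orientation: [0.025, 0.707, 0.025, -0.706]
ft_force: [-0.3, -0.6, 0.2]
width: 0.005
t 3.1 tip in press frame mm [-215.3   -1.7  172.8] F press [-0.4 -0.6  0.2] w 0.005
toolaxes in press
 [[ 0.001 -0.002 -1.   ]
 [-0.    -1.     0.002]
 [-1.     0.    -0.001]] q [ 0.38 -0.23 -0.67  1.73 -0.14  1.6  -1.78]
```

```bash
python3 -m pendant '0 0 0 -0.045 0; 0 0 0 -0.045 0; 0 0.04 0 0 0; 0 0.04 0 0 0; 0 0.035 0 0 0; 0 0 0 0 0; 0 0 0 0 0; 0 0 0 0 0; 0 0 0 0 0; 0 0 0 0 0'; python3 st.py
python3 - <<'E'
from h import *
S=snapshot("scene");T=snapshot("top")
cv2.imwrite("pics/c1.png",np.hstack([cv2.resize(S[130:330,350:550],(400,400)),cv2.resize(T[100:300,60:260],(400,400))]))
E
```

```text
time: 4.1
eef_pos: [0.4798, 0.1636, 0.4213]
orientation: [0.025, 0.708, 0.025, -0.706]
ft_force: [-0.0, 0.6, 0.2]
width: 0.004
t 4.1 tip in press frame mm [-125.    -0.4   59.3] F press [0.  0.6 0.2] w 0.004
toolaxes in press
 [[ 0.003 -0.    -1.   ]
 [-0.    -1.     0.   ]
 [-1.     0.    -0.003]] q [ 0.37  0.04 -0.76  1.75  0.03  1.35 -1.9 ]
```

View pics/c1.png

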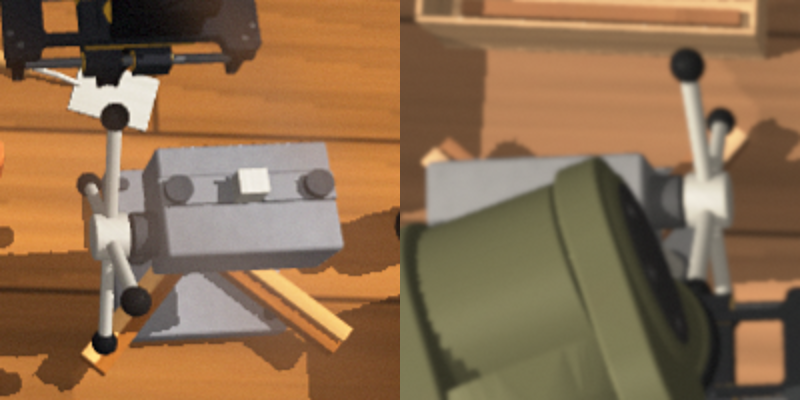

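The picture shows the finger just on the robot side of knob A, lined up with the spokes' plane, with the gripper's long side along the press's y. I'll start the first push.

```bash
python3 -m pendant '0 0 0 -0.01 0; 0 0 0 -0.01 0; 0 0 0 -0.01 0; 0 0 0 -0.01 0; 0 0 0 -0.01 0; 0 0 0 -0.01 0; 0 0 0 -0.01 0; 0 0 0 -0.01 0; 0 0 0 0 0; 0 0 0 0 0'; python3 st.py
python3 - <<'E'
from h import *
S=snapshot("scene")
cv2.imwrite("pics/c2.png",cv2.resize(S[130:330,350:550],(500,500)))
E
```

```text
time: 5.2
eef_pos: [0.5599, 0.1692, 0.4192]
orientation: [-0.025, -0.706, -0.026, 0.707]
ft_force: [-0.8, 0.3, 0.2]
width: 0.007
t 5.2 tip in press frame mm [-45.4  -0.4  57.2] F press [-0.7  0.3  0.2] w 0.007
toolaxes in press
 [[-0.     0.    -1.   ]
 [ 0.001 -1.    -0.   ]
 [-1.    -0.001  0.   ]] q [ 0.3   0.25 -0.75  1.58  0.17  1.38 -1.97]
```

View pics/c2.png

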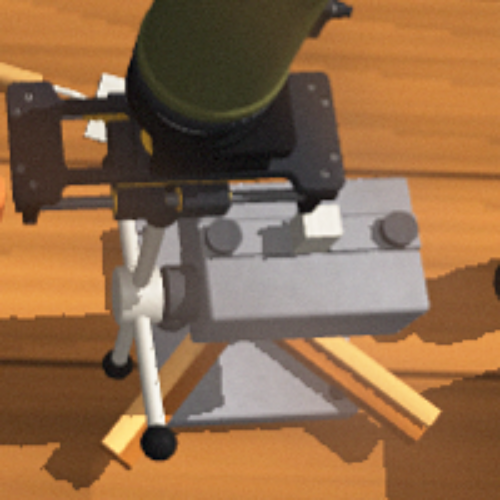

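The handle has turned with the finger: knob B has gone round to the far side. I'll raise the tool slightly, so the gripper body clears the top knob, and keep pushing.

```bash
python3 -m pendant '0 -0.01 0 0 0; 0 0 0 -0.01 0; 0 0 0 -0.01 0; 0 0 0 -0.01 0; 0 0 0 -0.012 0; 0 0 0 -0.012 0; 0 0 0 -0.012 0; 0 0 0 -0.012 0; 0 0 0 -0.012 0; 0 0 0 0 0'; python3 st.py
python3 - <<'E'
from h import *
S=snapshot("scene");T=snapshot("top")
cv2.imwrite("pics/c3.png",np.hstack([cv2.resize(S[130:330,350:550],(400,400)),cv2.resize(T[100:300,60:260],(400,400))]))
E
```

```text
time: 6.25
eef_pos: [0.6499, 0.1752, 0.4286]
orientation: [-0.025, -0.706, -0.025, 0.707]
ft_force: [-1.4, -0.6, -0.0]
width: 0.001
t 6.25 tip in press frame mm [44.5 -1.1 66.6] F press [-1.5 -0.5 -0. ] w 0.001
toolaxes in press
 [[-0.002 -0.001 -1.   ]
 [-0.    -1.     0.001]
 [-1.     0.     0.002]] q [ 0.2   0.45 -0.71  1.33  0.29  1.47 -1.99]
```

View pics/c3.png

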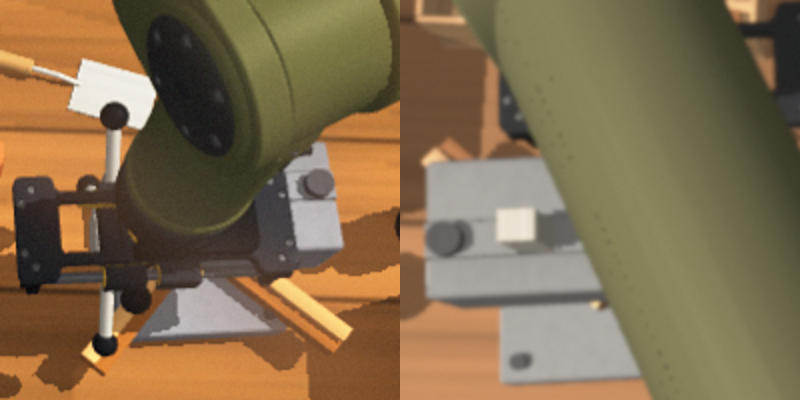

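Quarter turn done: the star looks as it did at the start, so the value is about 2.34. The next knob is back at (115,115) in the crop. I'll lift, go back and come down behind it.

```bash
python3 -m pendant '0 -0.04 0 0.005 0; 0 -0.04 0 0 0; 0 0 0 0 0; 0 0 0 0.045 0; 0 0 0 0.045 0; 0 0 0 0.045 0; 0 0 0 0.03 0; 0 0 0 0 0; 0 0.045 0 0 0; 0 0.04 0 0 0'; python3 st.py
```

```text
time: 7.35
eef_pos: [0.4803, 0.163, 0.4248]
orientation: [0.025, 0.709, 0.025, -0.704]
ft_force: [0.2, 0.1, -1.0]
width: 0.002
t 7.35 tip in press frame mm [-124.    -1.1   62.9] F press [ 0.2  0.1 -1. ] w 0.002
toolaxes in press
 [[ 0.006 -0.001 -1.   ]
 [-0.001 -1.     0.001]
 [-1.     0.001 -0.006]] q [ 0.38  0.04 -0.78  1.75  0.03  1.36 -1.9 ]
```

```bash
python3 -m pendant '0 0 0 -0.01 0; 0 0 0 -0.01 0; 0 0 0 -0.01 0; 0 0 0 -0.01 0; 0 0 0 -0.01 0; 0 -0.004 0 -0.01 0; 0 -0.004 0 -0.01 0; 0 0 0 -0.01 0; 0 0 0 -0.01 0; 0 0 0 -0.01 0'; python3 st.py; python3 -m pendant '0 0 0 -0.01 0; 0 0 0 -0.01 0; 0 0 0 -0.01 0; 0 0 0 -0.01 0; 0 0 0 -0.01 0; 0 0 0 -0.01 0; 0 0 0 -0.01 0; 0 0 0 -0.005 0; 0 0 0 0 0; 0 0 0 0 0'; python3 st.py
python3 - <<'E'
from h import *
S=snapshot("scene");T=snapshot("top")
cv2.imwrite("pics/c4.png",np.hstack([cv2.resize(S[130:330,350:550],(400,400)),cv2.resize(T[100:300,60:260],(400,400))]))
E
```

```text
time: 8.35
eef_pos: [0.5811, 0.1714, 0.4364]
orientation: [0.024, 0.708, 0.026, -0.706]
ft_force: [-5.2, -0.3, 3.2]
width: 0.003
t 8.35 tip in press frame mm [-23.4   0.5  74.4] F press [-5.2  0.   3.2] w 0.003
toolaxes in press
 [[ 0.003 -0.    -1.   ]
 [ 0.002 -1.     0.   ]
 [-1.    -0.002 -0.003]] q [ 0.29  0.29 -0.76  1.5   0.2   1.43 -1.98]
time: 9.35
eef_pos: [0.6549, 0.1756, 0.4328]
orientation: [0.025, 0.707, 0.025, -0.706]
ft_force: [-0.4, 0.1, 0.5]
width: 0.007
t 9.35 tip in press frame mm [50.2 -1.  70.8] F press [-0.4  0.2  0.5] w 0.007
toolaxes in press
 [[ 0.002 -0.001 -1.   ]
 [-0.    -1.     0.001]
 [-1.     0.    -0.002]] q [ 0.2   0.46 -0.73  1.31  0.3   1.48 -1.99]
```

View pics/c4.png

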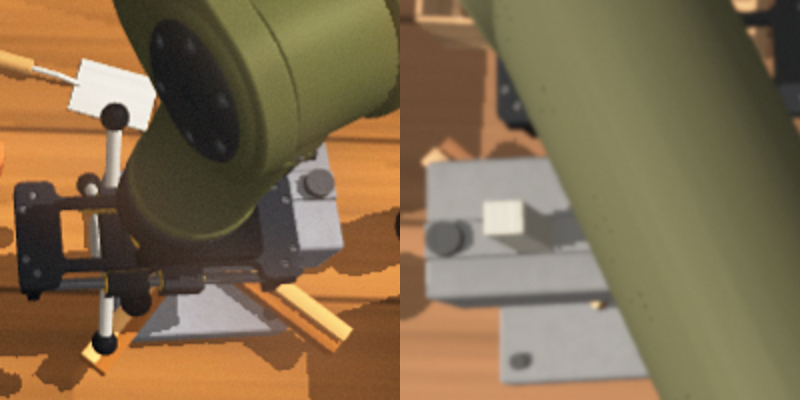

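The star is another quarter turn on, at about 3.92, and the bar has clearly risen in "top". I'll go back behind the next knob for the last 0.38 rad.

```bash
python3 -m pendant '0 -0.04 0 0.005 0; 0 -0.035 0 0 0; 0 0 0 0 0; 0 0 0 0.045 0; 0 0 0 0.045 0; 0 0 0 0.045 0; 0 0 0 0.035 0; 0 0 0 0 0; 0 0.045 0 0 0; 0 0.04 0 0 0'; python3 st.py; python3 -m pendant '0 0 0 -0.01 0; 0 0 0 -0.01 0; 0 0 0 -0.01 0; 0 0 0 -0.008 0; 0 0 0 -0.006 0; 0 0 0 -0.006 0; 0 0 0 -0.004 0; 0 0 0 0 0; 0 0 0 0 0; 0 0 0 0 0'; python3 st.py
```

```text
time: 10.45
eef_pos: [0.4803, 0.163, 0.4227]
orientation: [0.025, 0.709, 0.025, -0.705]
ft_force: [0.7, -0.6, -0.2]
width: 0.009
t 10.45 tip in press frame mm [-124.1   -1.2   60.7] F press [ 0.6 -0.6 -0.2] w 0.009
toolaxes in press
 [[ 0.006 -0.001 -1.   ]
 [-0.001 -1.     0.001]
 [-1.     0.001 -0.006]] q [ 0.4   0.04 -0.79  1.75  0.03  1.35 -1.9 ]
time: 11.45
eef_pos: [0.5347, 0.1682, 0.4262]
orientation: [0.025, 0.708, 0.026, -0.706]
ft_force: [-5.9, 0.1, 4.7]
width: 0.003
t 11.45 tip in press frame mm [-70.    0.6  64.2] F press [-5.8  0.5  4.7] w 0.003
toolaxes in press
 [[ 0.003  0.    -1.   ]
 [ 0.002 -1.    -0.   ]
 [-1.    -0.002 -0.003]] q [ 0.35  0.19 -0.79  1.62  0.14  1.38 -1.96]
```

```bash
python3 -m pendant '0 0 0 -0.002 0; 0 0 0 -0.002 0; 0 0 0 -0.002 0; 0 0 0 0 0; 0 0 0 0 0; 0 0 0 0 0; 0 0 0 0 0; 0 0 0 0 0; 0 0 0 0 0; 0 0 0 0 0'; python3 st.py;  python3 -m pendant '0 0 0 -0.002 0; 0 0 0 -0.002 0; 0 0 0 0 0; 0 0 0 0 0; 0 0 0 0 0; 0 0 0 0 0; 0 0 0 0 0; 0 0 0 0 0; 0 0 0 0 0; 0 0 0 0 0'; python3 st.py
python3 - <<'E'
from h import *
S=snapshot("scene");T=snapshot("top")
cv2.imwrite("pics/c5.png",np.hstack([cv2.resize(S[130:330,350:550],(400,400)),cv2.resize(T[100:300,60:260],(400,400))]))
E
```

```text
time: 12.45
eef_pos: [0.5403, 0.1686, 0.4262]
orientation: [0.025, 0.707, 0.026, -0.706]
ft_force: [-6.6, -0.9, 6.6]
width: 0.006
t 12.45 tip in press frame mm [-64.7   0.5  64.2] F press [-6.7 -0.4  6.6] w 0.006
toolaxes in press
 [[ 0.001  0.    -1.   ]
 [ 0.001 -1.    -0.   ]
 [-1.    -0.001 -0.001]] q [ 0.34  0.2  -0.79  1.61  0.15  1.39 -1.96]
time: 13.45
eef_pos: [0.5418, 0.1691, 0.4261]
orientation: [-0.026, -0.704, -0.025, 0.709]
ft_force: [-20.4, -3.7, 12.3]
width: 0.005
t 13.45 tip in press frame mm [-64.7   0.5  64.1] F press [-20.6  -2.2  12.3] w 0.005
toolaxes in press
 [[-0.008  0.001 -1.   ]
 [-0.001 -1.    -0.001]
 [-1.     0.001  0.008]] q [ 0.34  0.21 -0.79  1.6   0.15  1.4  -1.96]
```

View pics/c5.png

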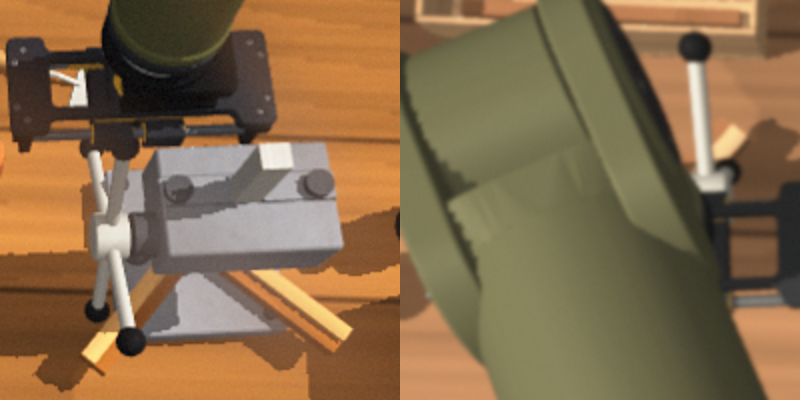

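The push force rose from 7 N to 21 N with the tip stopped at x = -64.7 mm (predicted about -66), so this is the top stop. I'll back straight off, lift clear and verify.

```bash
python3 -m pendant '0 0 0 0.01 0; 0 0 0 0.03 0; 0 0 0 0.04 0; 0 0 0 0.04 0; 0 -0.04 0 0.02 0; 0 -0.04 0 0 0; 0 0 0.05 0 0; 0 0 0.05 0 0; 0 0 0.05 0 0; 0 0 0.05 0 0'; python3 st.py;python3 -m pendant '0 0 0.05 0 0; 0 0 0.05 0 0; 0 0 0.05 0 0; 0 0 0 0 0; 0 0 0 0 0; 0 0 0 0 0; 0 0 0 0 0; 0 0 0 0 0; 0 0 0 0 0; 0 0 0 0 0'; python3 st.py
python3 - <<'E'
from h import *
S=snapshot("scene");T=snapshot("top")
cv2.imwrite("pics/s6.png",S);cv2.imwrite("pics/t6.png",T)
cv2.imwrite("pics/c6.png",np.vstack([np.hstack([cv2.resize(S[130:330,350:550],(300,300)),cv2.resize(T[100:300,60:260],(300,300))]),np.hstack([cv2.resize(S[130:330,110:310],(300,300)),cv2.resize(T[150:350,350:550],(300,300))])]))
yaw=.072;ux=np.array([np.cos(yaw),np.sin(yaw),0]);uy=np.array([-np.sin(yaw),np.cos(yaw),0]);hub=np.array([.605,.173,.18])
for v in(4.1,4.2,4.3,4.4):
  top=hub+.115*uy-.027*ux; top[2]=.221+.016*v
  print(v,[[proj(n,hub+.11*(np.sin(v+k*np.pi/2)*ux+np.array([0,0,np.cos(v+k*np.pi/2)]))).round(1).tolist() for k in range(4)]+[proj(n,top).round(1).tolist()] for n in("scene","top")])
print(blobs(S,45,(360,160,440,320)));print(blobs(T,45,(180,90,250,280)))
E
```

```text
time: 14.55
eef_pos: [0.4192, -0.0435, 0.5059]
orientation: [0.027, 0.709, 0.025, -0.704]
ft_force: [1.7, -0.1, 0.0]
width: 0.006
t 14.55 tip in press frame mm [-199.8 -203.   143.9] F press [ 1.7 -0.3  0. ] w 0.006
toolaxes in press
 [[ 0.006  0.001 -1.   ]
 [-0.003 -1.    -0.001]
 [-1.     0.003 -0.006]] q [ 0.58 -0.21 -0.45  1.79 -0.09  1.53 -1.36]
time: 15.55
eef_pos: [0.4289, -0.1907, 0.5029]
orientation: [0.026, 0.707, 0.026, -0.707]
ft_force: [0.0, 0.0, -0.2]
width: 0.003
t 15.55 tip in press frame mm [-201.7 -350.2  140.9] F press [ 0.  -0.  -0.2] w 0.003
toolaxes in press
 [[ 0.     0.001 -1.   ]
 [-0.001 -1.    -0.001]
 [-1.     0.001 -0.   ]] q [ 0.68 -0.09 -0.29  1.71 -0.02  1.52 -1.11]
4.1 [[[393.5, 212.3], [408.3, 193.8], [414.8, 291.2], [398.5, 293.5], [485.8, 208.4]], [[220.6, 264.8], [203.2, 233.5], [203.9, 126.0], [220.5, 172.3], [108.6, 207.3]]]
4.2 [[[394.0, 207.7], [409.5, 197.7], [414.1, 296.0], [397.6, 289.3], [486.1, 208.0]], [[219.8, 268.0], [202.3, 225.7], [204.9, 124.1], [221.2, 178.7], [108.2, 207.0]]]
4.3 [[[394.5, 203.3], [410.7, 202.3], [413.3, 300.2], [396.8, 284.8], [486.5, 207.6]], [[219.0, 270.7], [201.4, 217.5], [206.0, 122.9], [221.8, 185.3], [107.8, 206.8]]]
4.4 [[[395.1, 199.4], [411.7, 207.5], [412.4, 303.8], [396.0, 280.0], [486.8, 207.3]], [[218.0, 272.7], [200.7, 209.1], [207.2, 122.6], [222.3, 192.0], [107.4, 206.6]]]
[(415.1, 300.1, 7.2), (398.0, 285.0, 6.0)]
[(220.2, 270.8, 6.8), (201.9, 217.9, 9.3), (224.0, 185.0, 5.8), (207.3, 123.3, 6.9)]
```

View pics/c6.png

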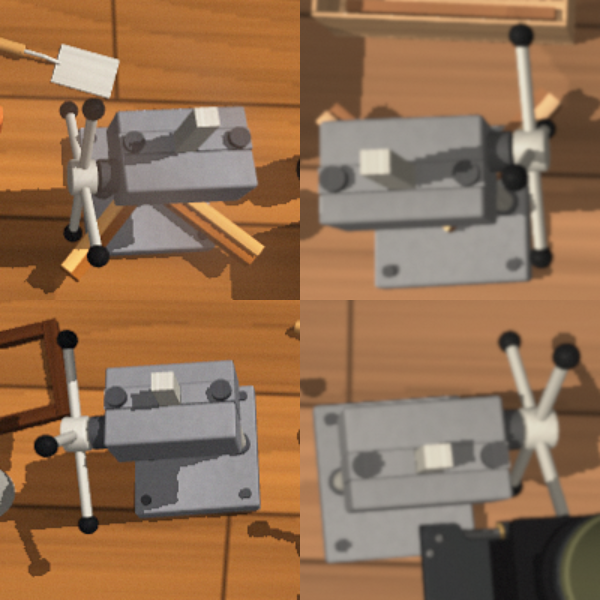

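The knob blobs fit value 4.3 to within about 2 px in both views, and the ram top is where it should be at about (487,209) in "scene". Next I'll check that the other press hasn't moved, then hand in.

```bash
python3 - <<'E'
from h import *
S=cv2.imread("pics/s6.png");T=cv2.imread("pics/t6.png")
print(blobs(S,45,(120,130,190,300)),blobs(T,45,(470,160,550,320)))
print("ram",tri((487,208.5),(110.5,207.5)))
print(sense()['ft_force'].round(1) if hasattr(sense()['ft_force'],'round') else sense()['ft_force'])
sign_off()
E
```

```text
[(168.5, 279.0, 6.6), (140.2, 227.0, 7.5), (123.0, 213.0, 29.6), (154.3, 156.2, 6.7)] [(527.5, 187.0, 8.2), (489.5, 177.5, 6.0)]
ram (array([0.5698578 , 0.28571936, 0.28600553]), np.float64(0.003952605369917335))
[ 0.1  0.1 -0.2]
the job is handed in; nothing more can be done
```

The ram on the press with the frame corner is wound up to its top stop, and the job is handed in at about 15.6 s. I pushed the spokes round one after another in three strokes, taking the handle from about 0.77 to 4.3 rad, with closed fingers and nothing planned or seen touching the ram.

**Last checks:**
- **At the stop:** the push force rose from 7 N to about 21 N while the fingertip stayed still, close to where I had predicted the stop.
- **After backing off:** the knobs matched a handle value of 4.3 to within about 2 px in both views. The ram top measured 286 mm high against the 290 mm expected; I put the difference down to calibration and picking the pixel by eye.
- **Other press:** its knobs in the "scene" view were within 0.2 px of where they started. In the "top" view two were also unchanged, and the arm hid the third.
- **Robot:** the wrist force was about 0 N at hand-in, with the arm clear of everything.

No check failed.

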